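Find the finish-reamed block on the bench bore gauge

TASK

The two bored steel blocks look alike, but only one has been reamed to size right through. Find out which on the bench gauge: lay a block on the plate in front of the guide strips and push it from behind, without holding or forcing it, along the guide onto the horizontal gauge pin, feeling where it stops. Leave the one that goes fully home against the shoulder there on the pin, set the other down (not dropped) inside the aluminium tray, and do not disturb the oil bottle and other things standing between the blocks.

Things in the scene. Friction and masses are not known exactly. Their poses are not given: they have to be found in the camera images.
- bore_gauge: bench bore gauge, fixed: dark steel plate 190 x 92 mm, top at z = 12 mm. Origin: centre of its underside; x along the guide towards the pin's bracket, y across, z up. Two steel strips, tops at z = 19, form a lane 34 mm wide about the x axis from x = -30 to 58; their flared ends widen it to 46 mm at x = -60. Grey bracket at x = 69 to 93, 86 mm high
- gauge_load (a point): point on the gauge's bare plate in front of the lane where a block can be laid: on the lane's axis, 76 mm before the gauge's origin, z = 12 mm; axes as the gauge's
- gauge_pin_tip (a point): tip of the horizontal gauge pin, on the lane's axis, 28 mm beyond the gauge's origin, at z = 28 mm. The pin is 14 mm thick and 32 mm long from its shoulder to this tip, the first 9 mm tapering to 8 mm thick
- gauge_home (a point): where the origin of a block lies when it is home against the shoulder: on the plate, lane's axis, 42 mm beyond the gauge's origin, z = 12 mm. The block's rear face is then 18 mm before this point, 4 mm short of the pin's tip
- block_a: plain steel block, 36 mm long (x, along the bore) x 32 mm wide (y) x 32 mm high, 0.22 kg, bore mouth 15.5 mm at both ends, bore axis 16 mm above its underside, the same either way round. Origin: centre of the underside. The bore may be narrower inside: such a block stops about 15 mm short of home. Stands on the mat with its bore level
- block_b: as block_a outside; one of the two is reamed right through, which one is not known
- tray: open aluminium tray, fixed, 140 mm (x) x 180 mm (y), 28 mm high, walls and floor 2.5 mm. Origin: centre of its underside
- mat: black rubber mat, fixed, 200 mm (x) x 245 mm (y) x 3 mm, on which the blocks and the oddments stand. Origin: centre of its underside
- oil_bottle: loose oil bottle with a spout, standing on the mat, 47 mm across, 146 mm high. Origin: centre of its underside
- brass_spigot: loose brass turned part, 32 mm across, 34 mm high, standing on the mat. Origin: centre of its underside
- gear: loose steel gear lying flat on the mat, 49 mm across, 12 mm high. Origin: centre of its underside
- loupe: loose black loupe standing on the mat, 35 mm across, 30 mm high. Origin: centre of its underside
- turned_pin: loose steel turned pin standing on the mat, stepped, 24 mm across at the foot, 62 mm high. Origin: centre of its underside
Not all that is in view belongs to the job. Leave any blue look-alike of the block_b alone.

How it is judged (in metres and radians):
On the way:
1. a block is pushed from behind fully home on the gauge pin: its rear face within 3 mm of home and the point between the fingertips behind that face ((((x of block_a in the frame of bore_gauge between 0.039 and 0.045 m and y of block_a in the frame of bore_gauge between -0.003 and 0.003 m and z of block_a in the frame of bore_gauge below 0.016 m and angle between the x axis of block_a and the x axis of bore_gauge, either way round below 0.08 rad) and x of the grasp point in the frame of bore_gauge below 0.022 m) or ((x of block_b in the frame of bore_gauge between 0.039 and 0.045 m and y of block_b in the frame of bore_gauge between -0.003 and 0.003 m and z of block_b in the frame of bore_gauge below 0.016 m and angle between the x axis of block_b and the x axis of bore_gauge, either way round below 0.08 rad) and x of the grasp point in the frame of bore_gauge below 0.022 m))), for 0.05 s.
At the end, for the whole second after the job is handed in: one block sits home on the gauge pin against the shoulder (within 3 mm, square to within 0.08 rad), the other lies inside the tray on its floor, both at rest ((((x of block_a in the frame of bore_gauge between 0.039 and 0.045 m and y of block_a in the frame of bore_gauge between -0.003 and 0.003 m and z of block_a in the frame of bore_gauge below 0.016 m and angle between the x axis of block_a and the x axis of bore_gauge, either way round below 0.08 rad) and (x of block_b in the frame of tray between -0.058 and 0.058 m and y of block_b in the frame of tray between -0.078 and 0.078 m and z of block_b in the frame of tray between -0.005 and 0.025 m)) or ((x of block_b in the frame of bore_gauge between 0.039 and 0.045 m and y of block_b in the frame of bore_gauge between -0.003 and 0.003 m and z of block_b in the frame of bore_gauge below 0.016 m and angle between the x axis of block_b and the x axis of bore_gauge, either way round below 0.08 rad) and (x of block_a in the frame of tray between -0.058 and 0.058 m and y of block_a in the frame of tray between -0.078 and 0.078 m and z of block_a in the frame of tray between -0.005 and 0.025 m))) and linear speed of each of block_a, block_b below 0.02 m/s); the robot touches nothing.
It fails at once if a block is forced: more than 60 N between a block and the bore gauge (contact force between any of block_a, block_b and bore_gauge above 60 N).
It fails at once if a block is dropped into the tray (arrives faster than 0.7 m/s) instead of set down ((horizontal distance between block_a and tray below 0.12 m and z of block_a in the frame of tray below 0.03 m and linear speed of block_a above 0.7 m/s) or (horizontal distance between block_b and tray below 0.12 m and z of block_b in the frame of tray below 0.03 m and linear speed of block_b above 0.7 m/s)).
It fails at once if the oil bottle, brass part, gear, loupe or turned pin is moved more than 30 mm or knocked over (distance of any of oil_bottle, brass_spigot, gear, loupe, turned_pin from where it was at the start of the episode above 0.03 m or angle between any of oil_bottle, brass_spigot, gear, loupe, turned_pin's own z axis and vertical above 0.5 rad).
It also fails if it takes over 72 s, if anything falls off the work surface, if the arm or the gripper's body presses on something with over 40 N, if the wrist force passes 120 N, or if a joint passes its speed limit or range.

ROBOT

A 6-joint arm with a two-finger parallel gripper is mounted at the origin on a cart in front of the work surface, level with it; the furniture and walls round the work are solid. World frame = base frame: x ahead of the robot, y to its left, z up, the work surface at z = 0. Lengths are in mm, angles in rad, forces in N, time in s.
With the tool pointing down it reaches from about 300 to 775 mm from the base axis. Payload 14.6 kg.
Tool frame: the origin (TCP) lies midway between the tips of the shut fingers; the grasp point (between the pads) lies 19 mm behind it (manip.grasp_offset is the distance from the TCP to the grasp point, in mm); z points along the fingers, y is the line along which they close (so a half turn about z gives the same grasp; the last joint's range is limited). The gripper opens to 94 mm and grips with 3 to 60 N. Pads are 16 mm wide; open, the fingers measure 119 mm over their backs; the gripper's body (75 mm by 177 mm) begins 78 mm behind the grasp point.
Start: joints at [1.189, 0.3, 1.521, -0, 1.321, -0.067], TCP at [170.292, 522.963, 205.446] pointing down, gripper open.
Joint ranges: [-3.03, 3.03], [-0.79, 2.21], [0.23, 2.52], [-1.04, 4.18], [0, 3.07], [-2.55, 2.55]. Speed limits (rad/s): [2.22, 2.22, 2.57, 3.14, 3.14, 3.14].

INTERFACE

Orientations are given as [roll, pitch, yaw] about the fixed x, y, z axes, in that order (R = Rz(yaw) Ry(pitch) Rx(roll)).
In Python, from cell import manip, viewer gives the robot as it stands. The module is installed in compiled form; this text tells all that it offers.
- The arm moves only by the tool move_arm, never from a script. Its argument "moves" is a list of rows, each a list of 4 numbers: the shift along the tool's x, y, z in m, then the turn about the tool's z in rad. A call has 1 to 12 rows; each row is the pose to reach, as a shift and turn from the pose commanded when the call began, along the tool's axes at that moment; what a row does not reach only later rows make up. A row lasts 1/10 s, in which the tool goes at most 50 mm and 8.59 degrees, less where a joint would pass 70% of its speed; a pose out of reach is approached as far as the arm can. A call with a gripper value outside its range is refused whole. "jaw" is the finger opening in m, from 0 to 0.094, set as the call begins (left out, the last holds). The fingers move at their own pace and stop on an object; "squeeze" is the grip in N (left out, the last holds). Time passes only in rows, so rows that repeat a pose let the fingers close. It gives the time, the measured TCP pose, the force, the opening and the grip force at its end, in the units of the state.
- manip.read_state(): the state, without advancing time (a new reading comes with each control period).
- viewer.camera(name): name is "scene" or "top" or "wrist"; returns a dict with "frame" (400x640x3 uint8, blue, green, red), "z_map" (400x640 float32, mm along the optical axis (not along the pixel's ray), 0 where there is no reading), "fx", "fy", "cx", "cy" (pixels), "origin" and "orientation" of the camera in the world. Camera axes: x right, y down, z forward; pixel columns grow to the right and rows downward; lengths in mm; the calibration is good to about 2 mm. A picture is of the moment at which its call begins.
- manip.sign_off(): hands the job in; it is judged then, once.
The state is a dict: "clock": time; "joints": joint angles; "qd": joint speeds; "effort": joint torques, N m; "eef_pos": TCP position; "eef_rot": TCP orientation; "wrist_force": force on the tool from outside, world axes, zero at the start; "moment": the same for the moment, N m; "finger_gap": finger opening in mm; "finger_force": force on a finger pad.
Only numpy, scipy, OpenCV 4.12 (cv2) and the standard library are available. Lean on these libraries where they do the work, as an engineer would, in place of code of your own. Each camera call takes 0.05 s, during which the arm holds its last target. There are 200 camera calls.

## Working session

There is one attempt and no reset: what is moved stays moved. The work goes in short steps, Python scripts to look and compute and a tool call to move; the robot and the scene stay as the last step left them, time stands still between calls to the robot, and variables do not carry over. Pictures are saved under pics/ and viewed, at most 10 in all, crops included, and the job is handed in when it is done.

Besides the shell and the picture viewer there is one more tool, called after "Call:" as a command line: name --pt "numbers of a row" for each row, then --argument value for the rest. move_arm: Moves the arm, as the interface text tells. Its arguments: {"type":"object","properties":{"moves":{"type":"array"},"jaw":{"type":"number"},"squeeze":{"type":"number"}},"required":["moves"]}

```bash
mkdir -p pics; cat > h.py <<'E'
import numpy as np, cv2
from scipy.spatial.transform import Rotation as R
from cell import manip, viewer
def save(n):
    c=viewer.camera(n[0]); cv2.imwrite(f'pics/{n[1]}.png',c['frame']); np.savez(f'pics/{n[1]}.npz',**{k:v for k,v in c.items()}); return c
def load(n): return dict(np.load(f'pics/{n}.npz',allow_pickle=True))
def cloud(c):
    z=c['z_map'].astype(float); v,u=np.mgrid[:z.shape[0],:z.shape[1]]
    p=np.stack([(u-c['cx'])/c['fx']*z,(v-c['cy'])/c['fy']*z,z],-1)
    o=np.array(c['orientation'],float)
    M=o if o.shape==(3,3) else R.from_euler('xyz',o).as_matrix()
    w=p@M.T+np.array(c['origin']); w[z==0]=np.nan; return w
E
python3 - <<'E'
from h import *
for n in ['top','scene']:
    c=save((n,n+'0')); print(n,c['origin'],c['orientation'],c['fx'])
print(manip.read_state())
E
```

```text
top [ 184.94726439 -307.08610776 1943.65774637] [-2.96239292  0.08723351 -1.56872414] 512.0875318415067
scene [-297.75173742 -871.04037313 1047.9827279 ] [-2.29855416  0.0026844  -0.85831424] 434.05443532041073
{'clock': 0.1, 'joints': array([ 1.18940154e+00,  3.00429177e-01,  1.52147498e+00,  7.39798037e-07,
        1.32066756e+00, -6.65877845e-02]), 'qd': array([-0.00125901, -0.0005826 , -0.00048422,  0.00303389,  0.00044733,
        0.00070103]), 'effort': array([ 1.50076274e-03, -5.32651305e+01, -3.53279722e+01,  7.08811590e-02,
        2.35972193e-02, -7.40817609e-05]), 'eef_pos': array([170.21634066, 522.7776116 , 204.95419769]), 'eef_rot': array([-3.14061581e+00, -6.58606608e-05,  2.82678544e+00]), 'wrist_force': array([0.36154506, 0.36773953, 0.33015238]), 'moment': array([ 0.09609099,  0.01171271, -0.03116995]), 'finger_force': 0.0, 'finger_gap': 94.10084228627922}
```

View pics/top0.png

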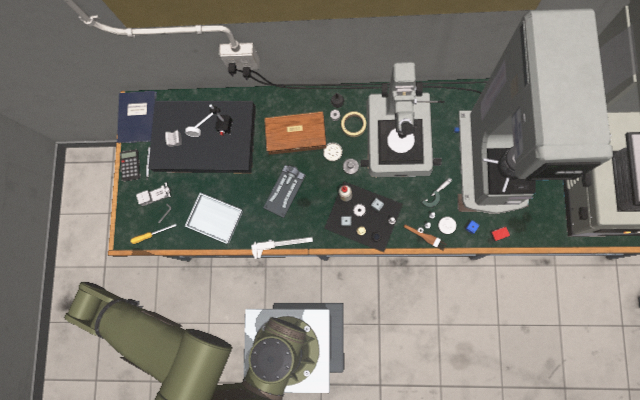

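View pics/scene0.png

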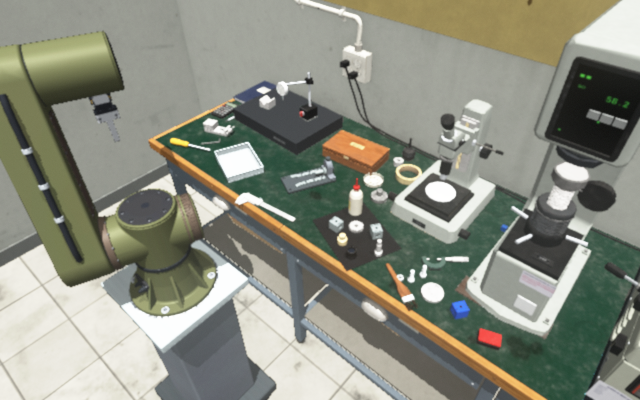

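Top view: tray at (213,217), gauge at (284,190), and mat at (365,218). Grey cubes on the mat at (346,221) and (377,204) fit block_a and block_b. The blue cube at (473,227) is the look-alike, to be left alone. I'll confirm this in an enlarged crop.

```bash
python3 - <<'E'
from h import *
c=load('top0'); im=c['frame']; w=cloud(c)
cr=im[155:255,255:410]; cv2.imwrite('pics/crop1.png',cv2.resize(cr,None,fx=5,fy=5,interpolation=cv2.INTER_CUBIC))
s=load('scene0'); ws=cloud(s)
for nm,im2 in(('scene0',s),):
    cv2.imwrite('pics/crop2.png',cv2.resize(s['frame'][155:270,275:405],None,fx=5.2,fy=5.2,interpolation=cv2.INTER_CUBIC))
for p in [(346,221),(377,204),(359,210),(345,192),(361,230),(377,238),(392,220),(284,190),(213,217),(473,227)]:
    print(p,w[p[1],p[0]].round(0))
# height map segments near mat
E
```

```text
(346, 221) [ 472. -230.   47.]
(377, 204) [ 538. -347.   31.]
(359, 210) [nan nan nan]
(345, 192) [ 571. -230.  104.]
(361, 230) [ 439. -286.   41.]
(377, 238) [ 409. -345.   32.]
(392, 220) [ 472. -401.   62.]
(284, 190) [601.  11.  18.]
(213, 217) [500. 291.  10.]
(473, 227) [ 447. -697.   32.]
```

View pics/crop1.png

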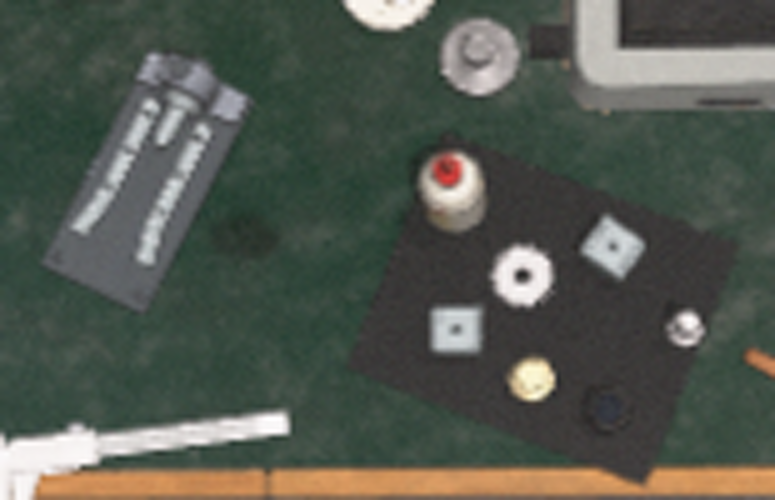

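View pics/crop2.png

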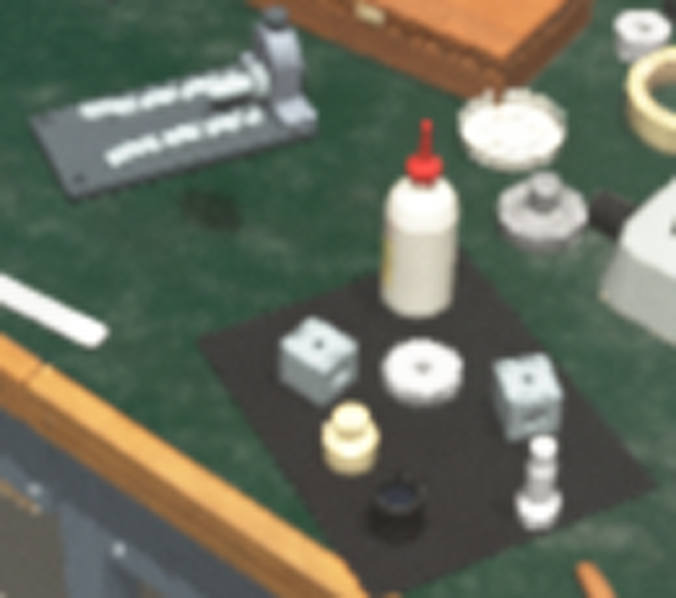

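The crops confirm two plain grey blocks at crop1 (456,329) and (612,246), i.e. pixels (346,221) and (377,204). The gauge's bracket end points up in the image. I'll move over the area and use the wrist camera for accurate poses.

Call:
move_arm --pt "-0.52 -0.54 -0.14 0" --pt "-0.52 -0.54 -0.14 0" --pt "-0.52 -0.54 -0.14 0" --pt "-0.52 -0.54 -0.14 0" --pt "-0.52 -0.54 -0.14 0" --pt "-0.52 -0.54 -0.14 0" --pt "-0.52 -0.54 -0.14 0" --pt "-0.52 -0.54 -0.14 0" --pt "-0.52 -0.54 -0.14 0" --pt "-0.52 -0.54 -0.14 0" --pt "-0.52 -0.54 -0.14 0" --pt "-0.52 -0.54 -0.14 0"

```text
clock: 1.3
eef_pos: [428.1, -9.8, 316.0]
eef_rot: [3.141, 0.0, 2.827]
wrist_force: [-0.4, 0.4, -0.3]
finger_gap: 93.9
finger_force: 0.0
```

```bash
python3 - <<'E'
from h import *
c=save(('wrist','w1')); print(c['origin'],c['orientation'],c['fx']); w=cloud(c)
for u,v in [(0,0),(639,0),(0,399),(639,399),(320,200)]: print(w[v,u].round())
E
```

```text
[348.25901642  16.26362831 495.40298572] [2.84700329e+00 1.32373256e-04 1.25562424e+00] 358.5362936551489
[-238. -853. -783.]
[365. 427.   2.]
[384. -62. 438.]
[424.  60. 438.]
[488. -25.  -1.]
```

View pics/w1.png

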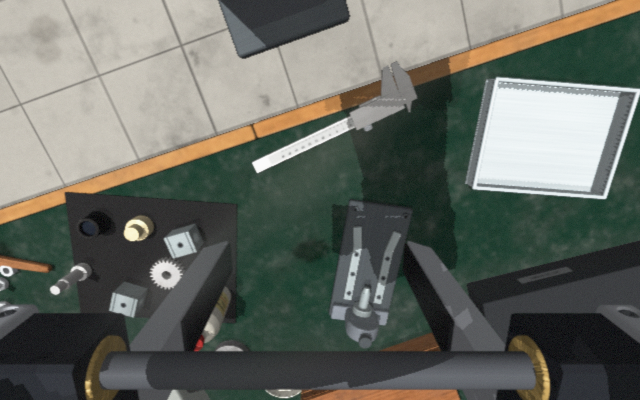

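Wrist view: gauge at (370,265) with its front edge (350,202)–(411,208), tray at (555,138), blocks at (183,243) and (127,300). I'll enlarge to find the bores and fit the poses from depth.

```bash
python3 - <<'E'
from h import *
c=load('w1'); w=cloud(c); im=c['frame']
cv2.imwrite('pics/crop3.png',cv2.resize(im[215:325,95:225],None,fx=5.4,fy=5.4,interpolation=cv2.INTER_CUBIC))
def fit(mask,tag):
    p=w[mask][:,:2].astype(np.float32); r=cv2.minAreaRect(p); print(tag,len(p),np.round(r[0],1),np.round(r[1],1),'ang',round(np.radians(r[2]),3), 'z',np.nanmedian(w[mask][:,2]).round(1))
X,Y,Z=w[...,0],w[...,1],w[...,2]
for nm,cx,cy in (('B1',472,-230),('B2',538,-347)):
    fit((abs(X-cx)<32)&(abs(Y-cy)<32)&(Z>31)&(Z<38),nm)
v,u=np.mgrid[:400,:640]
g=(u>325)&(u<420)&(v>195)&(v<310)
fit(g&(Z>8)&(Z<15),'plate'); 
st=(g&(Z>16.5)&(Z<21)&(X>510)&(X<680)).astype(np.uint8)
n,l,s,_=cv2.connectedComponentsWithStats(st)
for i in range(1,n):
    if s[i,4]>60: fit(l==i,'strip')
fit((u>460)&(v>70)&(v<205)&(Z>24)&(Z<32),'tray')
for uv in [(350,202),(411,208),(367,292),(363,330)]: print(uv,w[uv[1],uv[0]].round(1))
for q in[(92,224),(138,229),(167,274),(72,275)]: print(q,w[q[1],q[0]].round(0))
E
```

```text
B1 599 [ 479.1 -225.9] [37.  32.8] ang 1.531 z 35.4
B2 532 [ 540.6 -345.1] [36.7 34.4] ang 0.928 z 35.5
plate 4879 [597.2  17.4] [ 92.5 178.5] ang 1.108 z 12.4
strip 576 [590.4  -6. ] [ 15.3 117.8] ang 1.152 z 19.4
strip 583 [611.8  36.2] [ 16.3 117.5] ang 1.064 z 19.4
tray 2188 [497.  288.4] [184.  143.1] ang 1.178 z 30.0
(350, 202) [500.3  15.5  11.7]
(411, 208) [537.7  96.    6.1]
(367, 292) [6.313e+02 2.000e-01 3.490e+01]
(363, 330) [663.8 -19.9  72.2]
(92, 224) [ 415. -333.   29.]
(138, 229) [ 440. -274.   32.]
(167, 274) [ 526. -283.    3.]
(72, 275) [ 474. -393.   35.]
```

View pics/crop3.png

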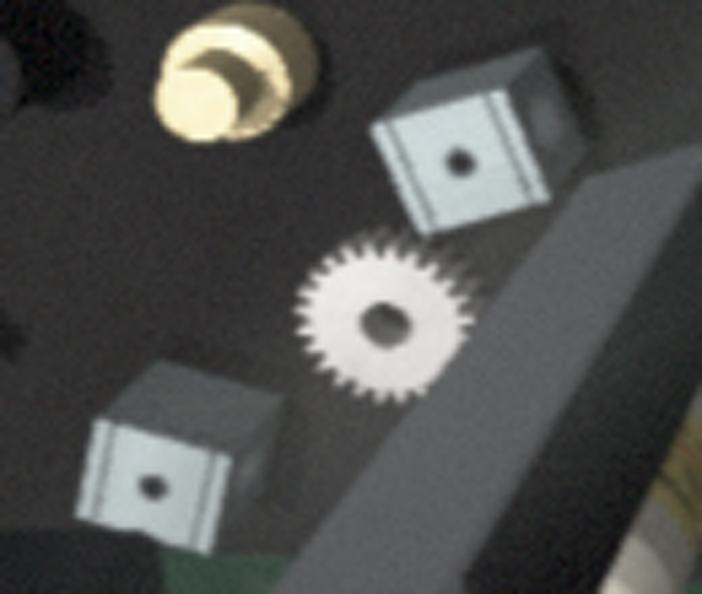

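Both blocks show the bore on their image-right faces, so the bore axes are at about 1.531 rad (B1) and 0.928 rad (B2). That agrees with the 37 mm sides in the fit. The gauge origin is (602.2, 14.8) with its axis at -0.463 rad, and the strip and plate fits agree. The bottle stands close on B1's +x side and is taller than the gripper body's clearance. I'll therefore grip B1 along its bore, with the wide body parallel to y.

```bash
cat > go.py <<'E'
from h import *; import sys
s=manip.read_state(); p=np.array(s['eef_pos']); M=R.from_euler('xyz',s['eef_rot']).as_matrix()
for a in sys.argv[1:]:
    x,y,z,yaw=map(float,a.split(','))
    t=-(yaw-s['eef_rot'][2]); t=(t+np.pi)%(2*np.pi)-np.pi
    print(a,(M.T@(np.array([x,y,z])-p)/1000).round(4),'turn',round(t,3),'or',round(t-np.sign(t)*2*np.pi,3))
print(s['clock'],p.round(1),s['eef_rot'].round(3),s['wrist_force'].round(1),s['finger_gap'])
E
python3 - <<'E'
from h import *
c=load('top0'); w=cloud(c);X,Y,Z=w[...,0],w[...,1],w[...,2]
m=(abs(X-575)<50)&(abs(Y+228)<50)
for a,b in((40,80),(80,110),(110,160)):
    q=w[m&(Z>a)&(Z<b)]; print(a,len(q),q.min(0).round(),q.max(0).round())
E
python3 go.py 479,-226,120,3.10 479,-226,8,3.10
```

```text
40 41 [ 556. -251.   41.] [ 603. -206.   79.]
80 81 [ 560. -251.   80.] [ 603. -206.  108.]
110 25 [ 571. -238.  111.] [ 588. -219.  151.]
479,-226,120,3.10 [-0.1121 -0.1852  0.197 ] turn -0.277 or 6.006
479,-226,8,3.10 [-0.112 -0.185  0.309] turn -0.277 or 6.006
1.35 [430.3 -14.7 316.6] [-3.140e+00  1.000e-03  2.823e+00] [ 0.9 -1.1 -0.8] 94.10344702977396
```

Call:
move_arm --pt "-0.06 -0.1 0.05 -0.15" --pt "-0.112 -0.185 0.12 -0.277" --pt "-0.112 -0.185 0.2 -0.277" --pt "-0.112 -0.185 0.2 -0.277" --pt "-0.112 -0.185 0.2 -0.277" --pt "-0.112 -0.185 0.2 -0.277" --pt "-0.112 -0.185 0.2 -0.277" --pt "-0.112 -0.185 0.2 -0.277" --jaw 0.064 --squeeze 25

```text
clock: 2.15
eef_pos: [476.4, -218.4, 114.5]
eef_rot: [3.14, -0.002, 3.103]
wrist_force: [-0.6, -0.5, 1.3]
finger_gap: 64.0
finger_force: 0.0
```

```bash
python3 - <<'E'
from h import *
c=save(('wrist','w2')); w=cloud(c); X,Y,Z=w[...,0],w[...,1],w[...,2]
m=(abs(X-479)<30)&(abs(Y+226)<32)&(Z>32)&(Z<38)
r=cv2.minAreaRect(w[m][:,:2].astype(np.float32)); print(m.sum(),r)
E
python3 go.py 479,-226,8,3.10
```

```text
1925 ((478.7253723144531, -226.5347137451172), (35.69887161254883, 32.25135803222656), 88.068603515625)
479,-226,8,3.10 [-0.0023 -0.008   0.108 ] turn 0.003 or -6.28
2.2 [ 477. -218.  116.] [ 3.141 -0.     3.103] [-0.7 -0.   0.8] 63.88245274293131
```

View pics/w2.png

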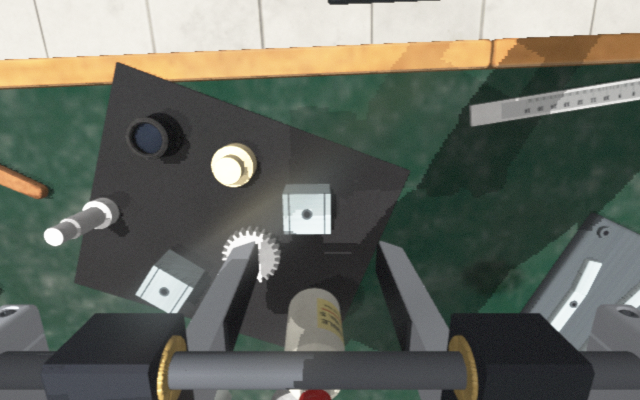

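The wrist view shows B1 at (307,208), squared up between the fingers, with the bottle well clear. Descending and gripping.

Call:
move_arm --pt "-0.002 -0.0085 0.04 0" --pt "-0.002 -0.0085 0.07 0" --pt "-0.002 -0.0085 0.095 0" --pt "-0.002 -0.0085 0.106 0" --pt "-0.002 -0.0085 0.106 0" --pt "-0.002 -0.0085 0.106 0"

```text
clock: 2.8
eef_pos: [479.6, -226.8, 11.4]
eef_rot: [-3.141, 0.002, 3.104]
wrist_force: [0.1, 0.3, 0.3]
finger_gap: 63.8
finger_force: 0.0
```

Call:
move_arm --pt "0 0 0 0" --pt "0 0 0 0" --pt "0 0 0 0" --pt "0 0 0 0" --pt "0 0 0 0" --pt "0 0 0 0" --jaw 0.02

```text
clock: 3.4
eef_pos: [478.8, -226.9, 9.9]
eef_rot: [-3.142, 0.0, 3.104]
wrist_force: [-1.1, 1.7, 6.7]
finger_gap: 35.8
finger_force: 25.0
```

Gap 35.8 mm, so it is held along the bore.

```bash
python3 go.py 535.1,48.3,110,1.108 535.1,48.3,19.5,1.108
```

```text
535.1,48.3,110,1.108 [-0.0459  0.2771 -0.1001] turn 1.996 or -4.287
535.1,48.3,19.5,1.108 [-0.0459  0.2771 -0.0096] turn 1.996 or -4.287
3.4 [ 478.8 -226.9    9.9] [-3.142  0.     3.104] [-1.1  1.7  6.7] 35.843035601927994
```

Call:
move_arm --pt "0 0 -0.04 0" --pt "0 0 -0.08 0" --pt "0 0 -0.1 0" --pt "0 0 -0.1 0"

```text
clock: 3.8
eef_pos: [479.7, -227.4, 112.0]
eef_rot: [-3.14, 0.004, 3.104]
wrist_force: [-0.1, 0.3, -2.1]
finger_gap: 35.9
finger_force: 25.0
```

```bash
python3 go.py 535.1,48.3,110,1.108
```

```text
535.1,48.3,110,1.108 [-0.045   0.2776  0.0016] turn 1.996 or -4.287
3.8 [ 479.7 -227.4  112. ] [-3.14   0.004  3.104] [-0.1  0.3 -2.1] 35.937496929686134
```

Call:
move_arm --pt "-0.015 0.04 0 0.15" --pt "-0.02 0.07 0 0.3" --pt "-0.025 0.1 0 0.45" --pt "-0.03 0.13 0 0.6" --pt "-0.035 0.16 0 0.75" --pt "-0.04 0.19 0 0.9" --pt "-0.045 0.22 0 1.05" --pt "-0.045 0.25 0 1.2" --pt "-0.045 0.278 0 1.35" --pt "-0.045 0.278 0 1.5" --pt "-0.045 0.278 0 1.65" --pt "-0.045 0.278 0 1.8"

```text
clock: 5.0
eef_pos: [533.3, 49.5, 107.4]
eef_rot: [-3.139, 0.001, 1.305]
wrist_force: [-0.6, -0.0, -1.7]
finger_gap: 35.5
finger_force: 25.0
```

Call:
move_arm --pt "0 0 0 0.15" --pt "0 0 0 0.195" --pt "0 0 0 0.195" --pt "0 0 0 0.195"

```text
clock: 5.4
eef_pos: [533.6, 49.2, 108.3]
eef_rot: [-3.14, 0.001, 1.118]
wrist_force: [-0.2, 0.2, -1.0]
finger_gap: 35.8
finger_force: 25.0
```

```bash
python3 go.py 535.1,48.3,19.5,1.108
```

```text
535.1,48.3,19.5,1.108 [-0.0001  0.0019  0.0888] turn 0.01 or -6.274
5.4 [533.6  49.2 108.3] [-3.140e+00  1.000e-03  1.118e+00] [-0.2  0.2 -1. ] 35.78070472724314
```

Call:
move_arm --pt "0 0.001 0.04 0.005" --pt "0 0.001 0.065 0.005" --pt "0 0.001 0.08 0.005" --pt "0 0.001 0.086 0.005" --pt "0 0.001 0.087 0.005" --pt "0 0.001 0.087 0.005" --pt "0 0.001 0.087 0.005"

```text
clock: 6.1
eef_pos: [535.5, 48.8, 23.4]
eef_rot: [3.14, -0.001, 1.111]
wrist_force: [0.5, 0.1, -1.8]
finger_gap: 35.5
finger_force: 25.0
```

Call:
move_arm --pt "0 0 0.002 0" --pt "0 0 0.003 0" --pt "0 0 0.004 0" --pt "0 0 0.004 0"

```text
clock: 6.5
eef_pos: [535.1, 48.8, 18.9]
eef_rot: [3.141, -0.0, 1.111]
wrist_force: [-1.8, 0.5, 4.0]
finger_gap: 35.6
finger_force: 25.0
```

Call:
move_arm --pt "0 0 0 0" --pt "0 0 0 0" --pt "0 0 0 0" --pt "0 0 -0.03 0" --pt "0 0 -0.05 0" --pt "0 -0.03 -0.05 0" --pt "0 -0.045 -0.05 0" --pt "0 -0.045 -0.05 0" --jaw 0.052

```text
clock: 7.3
eef_pos: [493.7, 69.4, 68.8]
eef_rot: [-3.141, 0.0, 1.112]
wrist_force: [-0.2, 0.3, 0.7]
finger_gap: 52.0
finger_force: 0.0
```

Call:
move_arm --pt "0 0 0 0" --pt "0 0 0 0" --pt "0 0 0 0" --pt "0 0 0.03 0" --pt "0 0 0.046 0" --pt "0 0 0.046 0" --pt "0 0 0.046 0" --jaw 0.0

```text
clock: 8.0
eef_pos: [495.0, 68.7, 22.9]
eef_rot: [-3.141, 0.0, 1.111]
wrist_force: [0.0, -0.0, 1.0]
finger_gap: 0.9
finger_force: 0.0
```

```bash
python3 go.py 535.1,48.3,21,1.108; python3 - <<'E'
from h import *
c=save(('wrist','w3')); w=cloud(c); X,Y,Z=w[...,0],w[...,1],w[...,2]
o=np.array([602.2,14.8]); a=-0.463
for A in (c,):
    m=(np.hypot(X-535,Y-48)<40)&(Z>40)&(Z<48)
    r=cv2.minAreaRect(w[m][:,:2].astype(np.float32)); print(m.sum(),r)
    d=np.array(r[0])-o; print(d@[np.cos(a),np.sin(a)],d@[-np.sin(a),np.cos(a)])
E
```

```text
535.1,48.3,21,1.108 [-0.0004  0.0449  0.0019] turn 0.003 or -6.281
8.0 [495.   68.7  22.9] [-3.141  0.     1.111] [ 0. -0.  1.] 0.8811703219179489
4785 ((527.2719116210938, 54.11463928222656), (33.28800964355469, 58.03926467895508), 63.69086837768555)
-84.59867112750696 1.7100097861432157
```

View pics/w3.png

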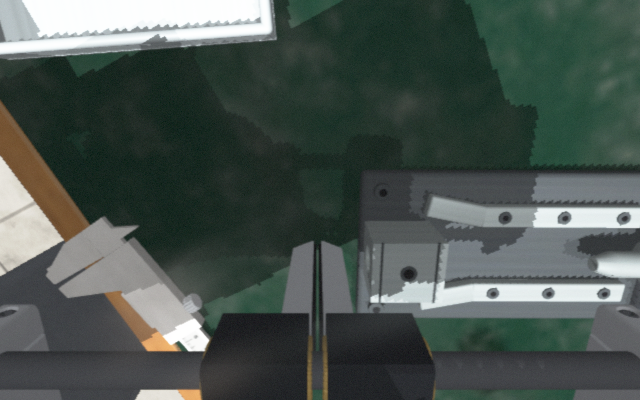

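The block lies at (405,275), square in front of the lane with the closed fingers behind it. Pushing.

Call:
move_arm --pt "0 0.006 0.001 0" --pt "0 0.012 0.001 0" --pt "0 0.018 0.001 0" --pt "0 0.024 0.001 0" --pt "0 0.03 0.001 0" --pt "0 0.036 0.001 0" --pt "0 0.042 0.001 0" --pt "0 0.048 0.001 0" --pt "0 0.054 0.001 0" --pt "0 0.06 0.001 0" --pt "0 0.066 0.001 0" --pt "0 0.07 0.001 0"

```text
clock: 9.25
eef_pos: [557.9, 37.4, 21.5]
eef_rot: [3.142, 0.0, 1.111]
wrist_force: [-3.5, 0.0, 1.6]
finger_gap: 0.3
finger_force: 1.5
```

Call:
move_arm --pt "0 0.004 0 0" --pt "0 0.008 0 0" --pt "0 0.012 0 0" --pt "0 0.016 0 0" --pt "0 0.02 0 0" --pt "0 0.024 0 0" --pt "0 0.027 0 0" --pt "0 0.03 0 0"

```text
clock: 10.05
eef_pos: [584.6, 24.3, 21.6]
eef_rot: [3.141, -0.0, 1.111]
wrist_force: [-2.4, 0.0, 0.6]
finger_gap: 0.6
finger_force: 1.3
```

```bash
cat > gx.py <<'E'
from h import *
s=manip.read_state(); d=s['eef_pos'][:2]-np.array([602.2,14.8]); a=-0.463
print('gauge x,y',d@[np.cos(a),np.sin(a)],d@[-np.sin(a),np.cos(a)],'Fx',s['wrist_force'][:2]@[np.cos(a),np.sin(a)],s['eef_pos'][2])
E
python3 gx.py
```

```text
gauge x,y -19.999392582505422 0.6552736231355215 Fx -2.1359855107769423 21.593161434451957
```

Call:
move_arm --pt "0 0.003 0 0" --pt "0 0.006 0 0" --pt "0 0.009 0 0" --pt "0 0.011 0 0" --pt "0 0.013 0 0"

```text
clock: 10.55
eef_pos: [596.2, 18.6, 21.6]
eef_rot: [3.141, -0.0, 1.111]
wrist_force: [-1.9, 0.1, 0.3]
finger_gap: 0.6
finger_force: 0.9
```

Call:
move_arm --pt "0 0.002 0 0" --pt "0 0.004 0 0" --pt "0 0.006 0 0"

```text
clock: 10.85
eef_pos: [601.5, 15.9, 21.6]
eef_rot: [3.142, -0.0, 1.111]
wrist_force: [-1.6, -0.7, 0.5]
finger_gap: 0.0
finger_force: 0.9
```

```bash
python3 gx.py
```

```text
gauge x,y -1.1323524650943293 0.6916261848602644 Fx -1.114046100481662 21.589771857162816
```

Call:
move_arm --pt "0 0.002 0 0" --pt "0 0.003 0 0" --pt "0 0.004 0 0"

```text
clock: 11.15
eef_pos: [605.0, 14.2, 21.6]
eef_rot: [-3.142, 0.0, 1.111]
wrist_force: [-1.5, -0.2, -0.4]
finger_gap: 0.4
finger_force: 0.9
```

Call:
move_arm --pt "0 0.001 0 0" --pt "0 0.002 0 0" --pt "0 0.003 0 0"

```text
clock: 11.45
eef_pos: [607.7, 12.8, 21.6]
eef_rot: [-3.142, 0.0, 1.111]
wrist_force: [-2.6, -0.2, 0.2]
finger_gap: 0.5
finger_force: 1.0
```

```bash
python3 gx.py
```

```text
gauge x,y 5.763135454141057 0.680936312225187 Fx -2.20644663478351 21.573905822246022
```

Call:
move_arm --pt "0 0.001 0 0" --pt "0 0.002 0 0" --pt "0 0.003 0 0"

```text
clock: 11.75
eef_pos: [610.3, 11.5, 21.6]
eef_rot: [-3.142, 0.0, 1.111]
wrist_force: [-2.5, 0.2, 0.6]
finger_gap: 0.4
finger_force: 1.0
```

Call:
move_arm --pt "0 0.001 0 0" --pt "0 0.002 0 0" --pt "0 0.003 0 0"

```text
clock: 12.05
eef_pos: [612.1, 10.3, 21.2]
eef_rot: [-3.139, 0.001, 1.111]
wrist_force: [-12.1, 2.0, 3.2]
finger_gap: 0.6
finger_force: 5.9
```

```bash
python3 gx.py
```

```text
gauge x,y 10.867803290940817 0.44012631070304076 Fx -11.743560068031568 21.202619792596558
```

It stopped at TCP 10.9 mm. That fits home (24 − 12.5 mm finger half-depth), while an unreamed block would have stopped about 15 mm earlier. One more small nudge, then I'll back off and check by camera.

Call:
move_arm --pt "0 0.001 0 0" --pt "0 0.001 0 0"

```text
clock: 12.25
eef_pos: [612.1, 10.3, 21.1]
eef_rot: [-3.137, 0.001, 1.111]
wrist_force: [-15.6, 3.6, 5.9]
finger_gap: 0.5
finger_force: 7.6
```

Call:
move_arm --pt "0 -0.03 0 0" --pt "0 -0.06 -0.02 0" --pt "0 -0.08 -0.06 0" --pt "0 -0.1 -0.1 0" --pt "0 -0.1 -0.13 0" --pt "0 -0.1 -0.13 0" --pt "0 -0.1 -0.13 0"

```text
clock: 12.95
eef_pos: [524.7, 54.2, 151.9]
eef_rot: [3.14, -0.001, 1.111]
wrist_force: [0.4, 0.1, -0.1]
finger_gap: 0.9
finger_force: 0.0
```

```bash
python3 - <<'E'
from h import *
c=save(('wrist','w4')); w=cloud(c); X,Y,Z=w[...,0],w[...,1],w[...,2]
o=np.array([602.2,14.8]); a=-0.463
gx=(X-o[0])*np.cos(a)+(Y-o[1])*np.sin(a); gy=-(X-o[0])*np.sin(a)+(Y-o[1])*np.cos(a)
m=(abs(gy)<25)&(gx>0)&(gx<66)&(Z>40)&(Z<47)
print(m.sum(),np.percentile(gx[m],[1,99]),np.percentile(gy[m],[1,99]))
cv2.imwrite('pics/w4c.png',c['frame'])
E
python3 go.py 540.6,-345.1,120,0.928 540.6,-345.1,9,0.928
```

```text
1789 [24.38604997 65.25732174] [-15.59557733  16.02309096]
540.6,-345.1,120,0.928 [-0.3504  0.1919  0.031 ] turn 0.183 or -6.1
540.6,-345.1,9,0.928 [-0.3504  0.1919  0.142 ] turn 0.183 or -6.1
13.0 [524.3  54.1 150.9] [-3.141  0.     1.111] [-0.2 -0.4 -0.1] 0.5892187280528542
```

View pics/w4.png

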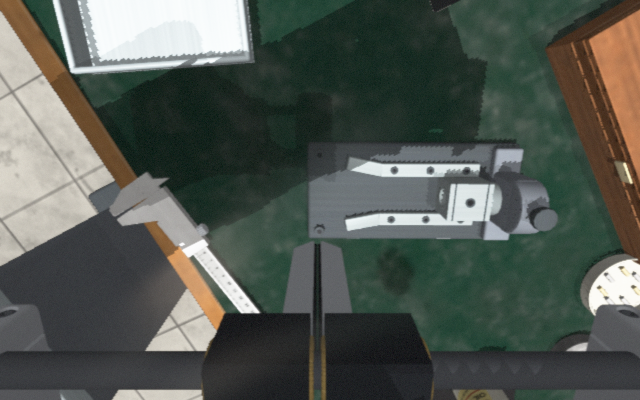

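The block sits at (470,203) against the bracket shoulder. Its measured rear face is at 24.4 mm, where home is 24, so it is seated. The other block now goes to the tray, with the travel kept above the bottle.

Call:
move_arm --pt "0 0 -0.04 0" --pt "-0.04 0.02 -0.065 0" --pt "-0.08 0.04 -0.07 0.05" --pt "-0.12 0.06 -0.07 0.1" --pt "-0.16 0.085 -0.07 0.15" --pt "-0.2 0.11 -0.07 0.18" --pt "-0.245 0.13 -0.07 0.18" --pt "-0.28 0.15 -0.07 0.18" --pt "-0.32 0.17 -0.07 0.18" --pt "-0.35 0.192 -0.07 0.18" --pt "-0.35 0.192 -0.03 0.18" --pt "-0.35 0.192 -0.01 0.18" --jaw 0.06

```text
clock: 14.2
eef_pos: [539.6, -345.4, 156.5]
eef_rot: [-3.136, 0.0, 0.929]
wrist_force: [-0.3, 0.3, -0.5]
finger_gap: 60.0
finger_force: 0.0
```

```bash
python3 - <<'E'
from h import *
c=save(('wrist','w5')); w=cloud(c); X,Y,Z=w[...,0],w[...,1],w[...,2]
m=(np.hypot(X-540,Y+345)<32)&(Z>32)&(Z<38)
r=cv2.minAreaRect(w[m][:,:2].astype(np.float32)); print(m.sum(),r)
E
python3 go.py 540.6,-345.1,8,0.928
```

```text
1484 ((540.7517700195312, -345.98809814453125), (36.11516571044922, 31.855045318603516), 53.28038024902344)
540.6,-345.1,8,0.928 [0.0004 0.0032 0.1457] turn 0.002 or -6.282
14.25 [ 538.9 -344.3  153.8] [-3.132  0.     0.93 ] [-0.8  0.6 -3.2] 59.93486463856279
```

Call:
move_arm --pt "0 0.001 0.04 0" --pt "0 0.001 0.08 0" --pt "0 0.001 0.11 0" --pt "0 0.001 0.13 0" --pt "0 0.001 0.138 0" --pt "0 0.001 0.14 0" --pt "0 0.001 0.14 0" --pt "0 0.001 0.14 0"

```text
clock: 15.05
eef_pos: [542.3, -345.7, 22.9]
eef_rot: [3.14, -0.0, 0.931]
wrist_force: [-0.3, -0.5, 0.8]
finger_gap: 60.1
finger_force: 0.0
```

Call:
move_arm --pt "0 -0.001 0.006 0" --pt "0 -0.001 0.012 0" --pt "0 -0.001 0.013 0" --pt "0 -0.001 0.013 0"

```text
clock: 15.45
eef_pos: [540.8, -344.6, 8.3]
eef_rot: [-3.141, 0.0, 0.931]
wrist_force: [0.6, 0.4, -0.1]
finger_gap: 59.8
finger_force: 0.0
```

Call:
move_arm --pt "0 0 0 0" --pt "0 0 0 0" --pt "0 0 0 0" --pt "0 0 0 0" --pt "0 0 0 0" --jaw 0.02

```text
clock: 15.95
eef_pos: [540.9, -344.7, 8.7]
eef_rot: [-3.142, 0.0, 0.931]
wrist_force: [-0.0, 0.9, 0.9]
finger_gap: 31.8
finger_force: 25.0
```

Call:
move_arm --pt "0 0 -0.05 0" --pt "0 0 -0.1 0" --pt "0 0 -0.15 0" --pt "0 0 -0.2 0" --pt "0 0 -0.22 0" --pt "0 0 -0.22 0"

```text
clock: 16.55
eef_pos: [541.7, -345.2, 231.9]
eef_rot: [3.136, -0.0, 0.931]
wrist_force: [-0.3, -0.5, -2.5]
finger_gap: 31.7
finger_force: 25.0
```

```bash
python3 go.py 497,288,230,1.178
```

```text
497,288,230,1.178 [ 4.812e-01 -4.139e-01 -3.000e-04] turn -0.247 or 6.036
16.55 [ 541.7 -345.2  231.9] [ 3.136 -0.     0.931] [-0.3 -0.5 -2.5] 31.724343018462843
```

Call:
move_arm --pt "0.035 -0.03 0 0" --pt "0.073 -0.063 0 0" --pt "0.11 -0.095 0 -0.05" --pt "0.147 -0.127 0 -0.1" --pt "0.184 -0.16 0 -0.15" --pt "0.22 -0.19 0 -0.2" --pt "0.257 -0.22 0 -0.247" --pt "0.295 -0.254 0 -0.247" --pt "0.333 -0.287 0 -0.247" --pt "0.37 -0.32 0 -0.247" --pt "0.407 -0.35 0 -0.247" --pt "0.445 -0.382 0 -0.247"

```text
clock: 17.75
eef_pos: [499.2, 242.1, 226.3]
eef_rot: [-3.14, 0.002, 1.178]
wrist_force: [0.9, -0.8, -1.6]
finger_gap: 31.9
finger_force: 25.0
```

```bash
python3 go.py 497,288,60,1.178
```

```text
497,288,60,1.178 [ 0.042  -0.0192  0.1663] turn -0.0 or 6.283
17.75 [499.2 242.1 226.3] [-3.140e+00  2.000e-03  1.178e+00] [ 0.9 -0.8 -1.6] 31.941886546067334
```

Call:
move_arm --pt "0.035 -0.016 0 0" --pt "0.042 -0.019 0.04 0" --pt "0.042 -0.019 0.08 0" --pt "0.042 -0.019 0.12 0" --pt "0.042 -0.019 0.15 0" --pt "0.042 -0.019 0.175 0" --pt "0.042 -0.019 0.19 0" --pt "0.042 -0.019 0.2 0" --pt "0.042 -0.019 0.2 0" --pt "0.042 -0.019 0.2 0"

```text
clock: 18.75
eef_pos: [499.2, 286.6, 29.2]
eef_rot: [3.141, -0.001, 1.178]
wrist_force: [-0.7, 0.6, -1.8]
finger_gap: 31.8
finger_force: 25.0
```

Call:
move_arm --pt "0 0 0.006 0" --pt "0 0 0.012 0" --pt "0 0 0.016 0" --pt "0 0 0.018 0" --pt "0 0 0.019 0" --pt "0 0 0.019 0"

```text
clock: 19.35
eef_pos: [498.8, 286.4, 9.5]
eef_rot: [-3.142, 0.0, 1.178]
wrist_force: [0.0, -0.0, -1.0]
finger_gap: 32.0
finger_force: 25.0
```

Call:
move_arm --pt "0 0 0.001 0" --pt "0 0 0.0015 0" --pt "0 0 0.0015 0"

```text
clock: 19.65
eef_pos: [498.9, 286.5, 8.2]
eef_rot: [3.141, -0.0, 1.178]
wrist_force: [0.2, -0.5, -1.4]
finger_gap: 32.1
finger_force: 25.0
```

Call:
move_arm --pt "0 0 0 0" --pt "0 0 0 0" --pt "0 0 0 0" --pt "0 0 0 0" --pt "0 0 -0.03 0" --pt "0 0 -0.07 0" --pt "0 0 -0.12 0" --pt "0 0 -0.17 0" --pt "0 0 -0.2 0" --pt "0 0 -0.2 0" --pt "0 0 -0.2 0" --jaw 0.06

```text
clock: 20.75
eef_pos: [498.7, 286.4, 208.0]
eef_rot: [3.141, -0.0, 1.178]
wrist_force: [0.2, -0.7, -0.1]
finger_gap: 60.3
finger_force: 0.0
```

```bash
python3 - <<'E'
from h import *
c=save(('wrist','w6')); w=cloud(c); X,Y,Z=w[...,0],w[...,1],w[...,2]
m=(np.hypot(X-498,Y-287)<35)&(Z>28)&(Z<45)
print(m.sum(),cv2.minAreaRect(w[m][:,:2].astype(np.float32)),np.median(Z[m]))
o=np.array([602.2,14.8]); a=-0.463
gx=(X-o[0])*np.cos(a)+(Y-o[1])*np.sin(a); gy=-(X-o[0])*np.sin(a)+(Y-o[1])*np.cos(a)
m=(abs(gy)<20)&(gx>0)&(gx<60)&(Z>40)&(Z<47)
if m.sum(): print(m.sum(),np.percentile(gx[m],[1,99]),np.percentile(gy[m],[1,99]))
E
```

```text
1150 ((499.77813720703125, 284.64617919921875), (36.508872985839844, 31.840797424316406), 67.66209411621094) 34.73141086759432
```

View pics/w6.png

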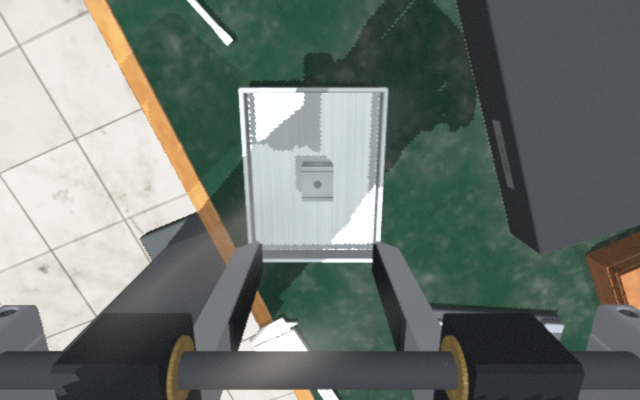

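The block stands upright in the middle of the tray at (317,180), and the arm is clear of everything. The gauge block was checked after I backed off and has not been touched since.

```bash
python3 -c "
from cell import manip; print(manip.sign_off())"
```

```text
the job is handed in; nothing more can be done
None
```

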